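# Take down the core loading stack

## Task

Take down the loading stack from the top, one piece at a time, and stand each piece upright and wholly on its own place before taking the next: the brass weight on the wooden block, the small steel loading cap on the round grey rest, the rock plug on the square grey rest, and last the wide steel base platen on the black rubber mat. Keep every piece upright throughout, leave the spare tan rock plug that stands alone where it is, and let go of everything.

Things in the scene. Friction and masses are not known exactly. Their poses are not given: they have to be found in the camera images.
- brass_weight: Brass weight, 20 mm diameter, 28 mm tall: a cylindrical body about 19 mm high with a narrower knob above it; the topmost piece of the stack at the start (its underside 76 mm above the bench). Grip it across its body. Origin: centre of its underside, z up.
- load_cap: Small loading cap, a plain steel cylinder 30 mm diameter, 20 mm tall, second from the top of the stack, on the rock plug. Origin: centre of its underside, z up.
- rock_plug: Grey rock core plug, a cylinder 38 mm diameter, 38 mm tall, third from the top, standing on the base platen under the cap. Origin: centre of its underside, z up.
- base_platen: Base platen, a round steel disc 60 mm diameter, 18 mm thick with a fine groove round its edge, mass about 0.4 kg, bottom of the stack, on the bench. The pieces of the stack stand loose on one another, centred to about 1 mm each. Origin: centre of its underside, z up.
- weight_block: Wooden block lying flat on the bench, fixed, 38 x 124 x 18 mm, long along its own y; place of the brass weight. Origin: centre of its underside; its flat top is 18 mm above it.
- round_rest: Round flat grey plastic disc, fixed on the bench, 64 mm diameter, 8 mm thick, flat top with a scribed circle and no rim; place of the loading cap. Origin: centre of its underside; top 8 mm above it.
- square_rest: Square flat grey plastic plate, fixed on the bench, 72 x 72 mm, 8 mm thick, flat top with a scribed circle and no rim; place of the rock plug. Origin: centre of its underside, x and y along its sides; top 8 mm above it.
- rubber_mat: Square black rubber mat, fixed on the bench, 88 x 88 mm, 5 mm thick, flat, no rim; place of the base platen. Origin: centre of its underside, x and y along its sides; top 5 mm above it. A few small fixed things (under 60 mm tall) stand between the places and at the sides.
- spare_plug: Another rock core plug, tan, 38 mm diameter, 50 mm tall, standing alone on the bench and loose; not part of the job, must not be moved. Origin: centre of its underside. Behind it at the back of the bench stands a tall fixed grey tank (370 mm), its front face at x = 0.66 from y = -0.04 to 0.29: swing things round in front of it, not at full reach.

How it is judged:
On the way, in this order (a step that is already met when the one before it is completed fails the run):
1. the brass weight stands released on the wooden block (z of brass_weight in the frame of weight_block between 0.014 and 0.022 m and angle between brass_weight's own z axis and vertical below 0.1 rad and linear speed of brass_weight below 0.02 m/s and contact force between the fingers and brass_weight below 0.05 N and x of brass_weight in the frame of weight_block between -0.013 and 0.013 m and y of brass_weight in the frame of weight_block between -0.055 and 0.055 m), for 0.2 s.
2. the loading cap stands released on the round rest (all of step 1 and z of load_cap in the frame of round_rest between 0.004 and 0.012 m and angle between load_cap's own z axis and vertical below 0.1 rad and linear speed of load_cap below 0.02 m/s and contact force between the fingers and load_cap below 0.05 N and horizontal distance between load_cap and round_rest below 0.018 m), for 0.2 s.
3. the rock plug stands released on the square rest (all of step 2 and z of rock_plug in the frame of square_rest between 0.004 and 0.012 m and angle between rock_plug's own z axis and vertical below 0.1 rad and linear speed of rock_plug below 0.02 m/s and contact force between the fingers and rock_plug below 0.05 N and x of rock_plug in the frame of square_rest between -0.018 and 0.018 m and y of rock_plug in the frame of square_rest between -0.018 and 0.018 m), for 0.2 s.
4. the base platen lies released on the rubber mat (all of step 3 and z of base_platen in the frame of rubber_mat between 0.001 and 0.009 m and angle between base_platen's own z axis and vertical below 0.1 rad and linear speed of base_platen below 0.02 m/s and contact force between the fingers and base_platen below 0.05 N and x of base_platen in the frame of rubber_mat between -0.015 and 0.015 m and y of base_platen in the frame of rubber_mat between -0.015 and 0.015 m), for 0.2 s.
At the end, for the whole second after the job is handed in: All four are released, at rest, upright (0.1 rad), each on its place: weight within 13 mm of the block's long centre line and 55 mm along it, cap within 18 mm of the round rest's centre, plug within 18 mm (x, y) of the square rest's, platen within 15 mm (x, y) of the mat's (all of step 4); the robot touches nothing.
It fails at once if a piece of the stack is tipped by more than 0.5 rad (angle between any of brass_weight, load_cap, rock_plug, base_platen's own z axis and vertical above 0.5 rad).
It fails at once if the spare plug is moved by more than 15 mm (distance of spare_plug from where it was at the start of the episode above 0.015 m).
It also fails if it takes over 128 s, if anything falls off the work surface, if the arm or the gripper's body presses on something with over 40 N, if the wrist force passes 120 N, or if a joint passes its speed limit or range.

## Robot

A 6-joint arm with a two-finger parallel gripper is mounted at the origin on a cart in front of the work surface, level with it; the furniture and walls round the work are solid. World frame = base frame: x ahead of the robot, y to its left, z up, the work surface at z = 0. Lengths are in m, angles in rad, forces in N, time in s.
With the tool pointing down it reaches from about 0.35 to 0.875 m from the base axis. Payload 15.5 kg.
Tool frame: the origin (TCP) lies midway between the tips of the shut fingers; the grasp point (between the pads) lies 19 mm behind it (pinch_z is the distance from the TCP to the grasp point, in m); z points along the fingers, y is the line along which they close (so a half turn about z gives the same grasp; the last joint's range is limited). The gripper opens to 85 mm and grips with 20 to 120 N. Pads are 22 mm wide; open, the fingers measure 114 mm over their backs; the gripper's body (76 mm by 85 mm) begins 54 mm behind the grasp point. The pads swing forward as they close: fully open they stand 13 mm farther back than shut.
Start: joints at [1.222, 0.494, 1.345, -0, 1.302, -0.096], TCP at [0.157, 0.605, 0.194] pointing down, gripper open.
Joint ranges: [-2.91, 2.91], [-0.82, 2.16], [0.22, 2.67], [-1.22, 4.37], [0.12, 2.79], [-3.08, 3.08]. Speed limits (rad/s): [1.89, 1.89, 2.57, 3.01, 3.01, 3.01].

## Interface

Orientations are given as a unit quaternion [w, x, y, z].
In Python, from cell import sense, capture, hand_in, look_for, trace, tip_of, pinch_z gives the robot as it stands.
- The arm moves only by the tool apply_moves, never from a script. Its argument "rows" is a list of rows, each a list of 3 entries, a list of its own where there are three numbers: the shift along the tool's x, y, z in units of 40 mm (1.0 is 40 mm), then the turn, a rotation vector about the tool's x, y, z in units of 5 degrees (1.0 is 5 degrees), then the opening, from -1 (shut) to 1 (fully open). In form: [[[x, y, z], [rx, ry, rz], gripper], ...]. A call has exactly 5 rows; each row shifts and turns the commanded pose from where the row before left it, along the tool's axes as they then stand; what a row does not reach is not made up. A row lasts 1/12 s, in which the tool goes at most 41.7 mm and 7.16 degrees, less where a joint would pass 70% of its speed; a pose out of reach is approached as far as the arm can. A call is refused whole if a number of a shift passes 1 or a number of a turn 1, either way. A call with a gripper value outside its range is refused whole. The fingers move at their own pace and stop on an object; "force" is the grip in N (left out, the last holds). Time passes only in rows, so rows that do not move let the fingers close, or fill a call up. It gives the time, the measured TCP pose, the force, the opening and the grip force at its end, in the units of the state.
- sense(): the state, without advancing time (a new reading comes with each control period).
- capture(name): name is "scene" or "top" or "wrist"; returns a dict with "image" (384x512x3 uint8, red, green, blue), "z_map" (384x512 float32, m along the optical axis (not along the pixel's ray), 0 where there is no reading), "fx", "fy", "cx", "cy" (pixels), "dist" ([k1, k2, p1, p2, k3] as OpenCV has them; the pictures are not rectified), "position" and "rotation" of the camera in the world. Camera axes: x right, y down, z forward; pixel columns grow to the right and rows downward; lengths in m; the calibration is good to about 2 mm. A picture is of the moment at which its call begins.
- hand_in(): hands the job in; it is judged then, once.
Trained networks look in a picture, given as the dict that the camera call returned (one of the last four; its "shot" number tells which), for a name from the list of things; names that differ only in an ending like _2 or _b are one class to them, and where a whole thing is asked for, a point or a joint stands for the part that bears it (a point fixed in the world has none). Each returns a list of dicts, best first, with "confidence" (0 to 1); they miss things now and then, are a little off and sometimes report something else, mostly with a low value. They report only what shows in the picture. A call takes as long as a camera call.
- look_for(picture, thing): "box" ([left, top, width, height] in pixels, round what is visible of it).
- trace(picture, thing): "mask" (384x512 bool, what is visible of it) and "box" ([left, top, width, height] in pixels, round what is visible of it).
- tip_of(picture, thing): "at" ([column, row] in pixels: a listed point, or the origin of a listed thing).
The state is a dict: "time": time; "joint_pos": joint angles; "dq": joint speeds; "joint_efforts": joint torques, N m; "tcp_pos": TCP position; "tool_rot": TCP orientation; "ft_force": force on the tool from outside, world axes, zero at the start; "ft_torque": the same for the moment, N m; "finger_gap": opening from 0.0 (shut) to 1.0 (fully open); "grasp_force": force on a finger pad.
Only numpy, scipy, OpenCV 4.12 (cv2) and the standard library are available. Lean on these libraries where they do the work, as an engineer would, in place of code of your own. Each camera call takes 0.05 s, during which the arm holds its last target. There are 200 camera calls.

## Working session

There is one attempt and no reset: what is moved stays moved. The work goes in short steps, Python scripts to look and compute and a tool call to move; the robot and the scene stay as the last step left them, time stands still between calls to the robot, and variables do not carry over. Pictures are saved under pics/ and viewed, at most 14 in all, crops included, and the job is handed in when it is done.

Besides the shell and the picture viewer there is one more tool, called by a JSON object that holds its "op" and its "data", one argument or row to a line. apply_moves: Moves the arm, as the interface text tells. Its arguments: {"type":"object","properties":{"rows":{"type":"array","items":{"type":"array"}},"force":{"type":"number"}},"required":["rows"]}

```bash
ls; mkdir -p pics; cat > h.py <<'E'
import numpy as np, cv2
from cell import *
def deproj(c,mask):
    v,u=np.nonzero(mask&(c["z_map"]>0)); z=c["z_map"][v,u]
    K=np.array([[c["fx"],0,c["cx"]],[0,c["fy"],c["cy"]],[0,0,1.]])
    p=cv2.undistortPoints(np.stack([u,v],1).astype(np.float32)[:,None],K,np.array(c["dist"]))[:,0]
    P=np.column_stack([p*z[:,None],z])
    R=np.array(c["rotation"])
    if R.shape!=(3,3):
        from scipy.spatial.transform import Rotation as Ro
        R=Ro.from_quat([*R[1:],R[0]]).as_matrix()
    return P@R.T+np.array(c["position"])
def save(c,n): cv2.imwrite(f"pics/{n}.png",c["image"][:,:,::-1])
E
python3 - <<'E'
from h import *
print(sense(),pinch_z)
for n in ["scene","top"]:
    c=capture(n); save(c,n+"0"); print(n,c["position"],c["rotation"])
    for t in "brass_weight load_cap rock_plug base_platen weight_block round_rest square_rest rubber_mat spare_plug".split():
        for r in trace(c,t)[:2]:
            if r["confidence"]<.3: continue
            m=cv2.erode(r["mask"].astype(np.uint8),np.ones((3,3)))>0
            P=deproj(c,m)
            if len(P)<5: print(t,r["box"],r["confidence"],len(P)); continue
            zt=np.percentile(P[:,2],90); T=P[abs(P[:,2]-zt)<.004]
            (a,b)=(T[:,:2].min(0),T[:,:2].max(0))
            rect=cv2.minAreaRect(T[:,:2].astype(np.float32)*1000)
            print(t,np.round(r["confidence"],2),r["box"],"z",zt.round(4),"mid",((a+b)/2).round(4),"mean",T.mean(0).round(4),"rect",np.round(rect[0],1),np.round(rect[1],1),round(rect[2],1))
E
```

```text
pics
{'time': 0.0, 'joint_pos': array([ 1.22149891e+00,  4.94202500e-01,  1.34613766e+00,  1.89028027e-06,
        1.30250505e+00, -9.55018434e-02]), 'dq': array([ 0.00019676, -0.00030521, -0.00063391, -0.00075806,  0.00143306,
        0.00235413]), 'joint_efforts': array([ 2.14009415e-03, -8.82168245e+01, -3.83883405e+01,  1.83570603e-05,
        1.01215331e-02, -6.17880019e-06]), 'tcp_pos': array([0.15678061, 0.60459095, 0.19358606]), 'tool_rot': array([-1.39027493e-04,  1.26557710e-01,  9.91959048e-01, -6.10652992e-04]), 'ft_force': array([ 0.03681233, -0.56270594, -0.63392883]), 'ft_torque': array([0.01672022, 0.01629912, 0.00014622]), 'grasp_force': 0.0, 'finger_gap': 0.9993027878041245} 0.0187
scene [-0.10921015 -0.40090193  0.89254208] [-0.32972216  0.83437411 -0.41095577  0.16192126]
brass_weight 0.63 [196.4, 165.2, 8.7, 12.5] z 0.0988 mid [0.4525 0.1829] mean [0.4517 0.1821 0.0977] rect [451.7 183. ] [ 8.5 10.1] 8.3
load_cap 0.45 [232.7, 212.6, 44.6, 39.2] z 0.0069 mid [0.4453 0.0138] mean [0.4434 0.014  0.0051] rect [444.   14.5] [84.1 80.1] 20.4
rock_plug 0.46 [193.1, 179.
[... 1840 characters left out ...]
4.2 121.7] 8.4
round_rest 0.61 [150.6, 151.1, 27.6, 25.1] z 0.0108 mid [0.5669 0.3286] mean [0.5671 0.328  0.0091] rect [567.4 328.2] [54. 56.] 40.1
square_rest 0.8 [366.8, 193.0, 44.7, 39.8] z 0.0104 mid [ 0.4528 -0.2097] mean [ 0.4523 -0.2112  0.0086] rect [ 452.8 -211.7] [67.8 67.9] 59.9
square_rest 0.73 [267.3, 190.3, 49.8, 49.7] z 0.0076 mid [0.447  0.0182] mean [0.4472 0.0178 0.0058] rect [446.6  18.2] [86.8 83.9] 20.3
rubber_mat 0.85 [266.9, 191.6, 52.5, 46.8] z 0.0075 mid [0.4458 0.0171] mean [0.4465 0.0179 0.0058] rect [446.1  17.8] [83.7 82. ] 20.4
spare_plug 0.48 [250.1, 161.6, 15.3, 20.2] z 0.0524 mid [0.5468 0.0943] mean [0.5462 0.0939 0.0508] rect [545.5  94.3] [32.5 31.9] 43.9
```

```bash
python3 -c "
import cv2
for n in ['scene0','top0']:
    i=cv2.imread(f'pics/{n}.png')[110:320,120:440]; cv2.imwrite(f'pics/{n}c.png',cv2.resize(i,(800,525),interpolation=cv2.INTER_CUBIC))"
```

```text
(no output)
```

View pics/scene0c.png

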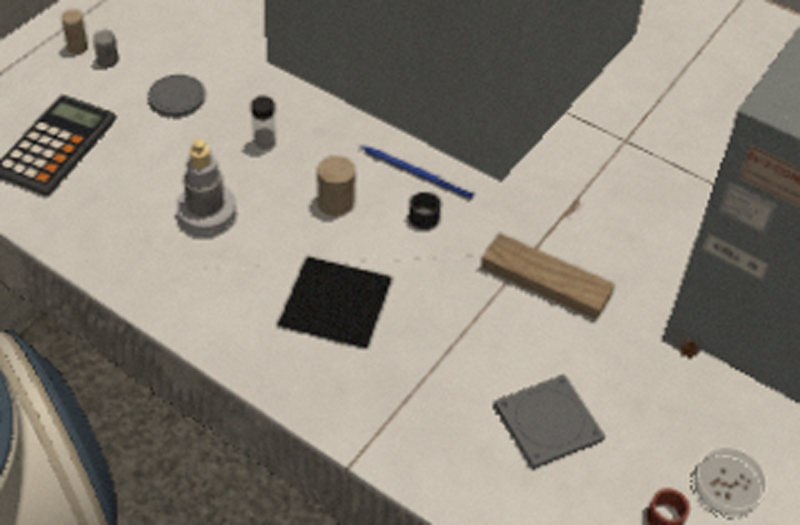

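View pics/top0c.png

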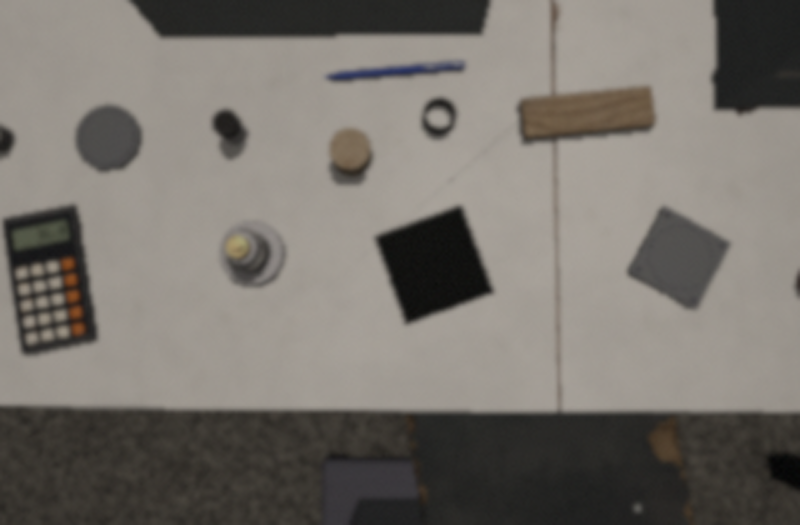

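{"op": "apply_moves", "data": {
  "rows": [
    [[-0.65,-0.56,0],[0,0,0],1],
    [[-0.65,-0.56,0],[0,0,0],1],
    [[-0.65,-0.56,0],[0,0,0],1],
    [[-0.65,-0.56,0],[0,0,0],1],
    [[-0.65,-0.56,0],[0,0,0],1]
  ]
}}

```text
time: 1.42
tcp_pos: [0.2552, 0.4626, 0.1943]
tool_rot: [0.0, 0.126, 0.992, 0.0]
ft_force: [0.4, 0.6, 1.0]
finger_gap: 1.003
grasp_force: 0.0
```

{"op": "apply_moves", "data": {
  "rows": [
    [[-0.65,-0.56,0],[0,0,0],1],
    [[-0.65,-0.56,0],[0,0,0],1],
    [[-0.65,-0.56,0],[0,0,0],1],
    [[-0.65,-0.56,0],[0,0,0],1],
    [[-0.65,-0.56,0],[0,0,0],1]
  ]
}}

```text
time: 1.83
tcp_pos: [0.3531, 0.3215, 0.1944]
tool_rot: [0.0, 0.127, 0.992, 0.0]
ft_force: [0.7, 0.6, 0.3]
finger_gap: 1.002
grasp_force: 0.0
```

{"op": "apply_moves", "data": {
  "rows": [
    [[-0.65,-0.56,0],[0,0,0],1],
    [[-0.65,-0.56,0],[0,0,0],1],
    [[-0.65,-0.56,0],[0,0,0],1],
    [[-0.6,-0.56,0],[0,0,0],1],
    [[0,0,0],[0,0,0],1]
  ]
}}

```text
time: 2.25
tcp_pos: [0.4314, 0.2067, 0.1944]
tool_rot: [0.001, 0.128, 0.992, -0.0]
ft_force: [-0.4, 0.9, 0.3]
finger_gap: 0.998
grasp_force: 0.0
```

```bash
cat >> h.py <<'E'
def report(c,names,minc=.3):
    for t in names:
        for r in trace(c,t)[:2]:
            if r["confidence"]<minc: continue
            m=cv2.erode(r["mask"].astype(np.uint8),np.ones((3,3)))>0
            P=deproj(c,m)
            if len(P)<5: continue
            zt=np.percentile(P[:,2],85); T=P[abs(P[:,2]-zt)<.004]
            (x,y),rad=cv2.minEnclosingCircle(T[:,:2].astype(np.float32)*1000)
            rect=cv2.minAreaRect(T[:,:2].astype(np.float32)*1000)
            print(t,np.round(r["confidence"],2),np.round(r["box"]),"z",zt.round(4),"circ",round(x,1),round(y,1),round(rad,1),"rect",np.round(rect[0],1),np.round(rect[1],1),round(rect[2],1))
E
python3 - <<'E'
from h import *
c=capture("wrist"); save(c,"w1"); print(c["position"],sense()["tcp_pos"])
report(c,"brass_weight load_cap rock_plug base_platen".split())
E
```

```text
[0.35812265 0.22561657 0.37399776] [0.4301022  0.2084859  0.19428994]
brass_weight 0.67 [237. 195.  24.  31.] z 0.103 circ 453.7 186.4 5.5 rect [453.3 186.7] [10.7  9.4] 47.5
brass_weight 0.45 [227. 174.  40.  28.] z 0.0563 circ 449.6 186.5 17.3 rect [443.8 187.5] [34.6 16.3] 80.6
load_cap 0.78 [232. 187.  31.  32.] z 0.0763 circ 453.5 186.8 14.1 rect [450.5 188.1] [27.5 20.7] 65.3
rock_plug 0.76 [228. 176.  40.  29.] z 0.0564 circ 451.6 186.5 18.0 rect [446.5 188.5] [35.3 20.8] 70.5
base_platen 0.57 [221. 162.  55.  45.] z 0.0189 circ 453.1 185.3 28.6 rect [448.  187.1] [56.2 45.4] 71.0
```

View pics/w1.png

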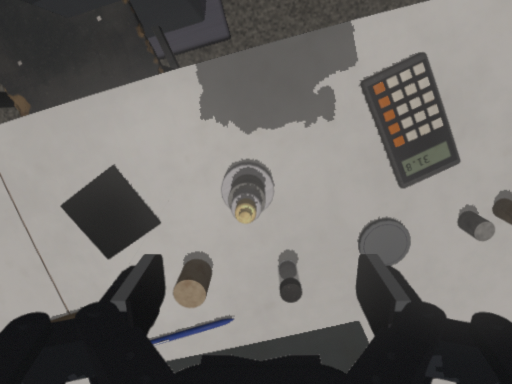

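{"op": "apply_moves", "data": {
  "rows": [
    [[-0.35,-0.21,0],[0,0,0],0.2],
    [[-0.35,-0.21,0.2],[0,0,0],0.2],
    [[0,0,0.5],[0,0,0],0.2],
    [[0,0,0.5],[0,0,0],0.2],
    [[0,0,0],[0,0,0],0.2]
  ]
}}

```text
time: 2.92
tcp_pos: [0.4493, 0.1875, 0.1435]
tool_rot: [-0.002, 0.126, 0.992, -0.001]
ft_force: [-1.0, -0.9, -0.7]
finger_gap: 0.605
grasp_force: 0.0
```

```bash

python3 - <<'E'
from h import *
c=capture("wrist"); save(c,"w2"); s=sense(); print(c["position"],s["tcp_pos"],s["finger_gap"])
report(c,"brass_weight load_cap rock_plug base_platen".split())
report(capture("top"),"brass_weight load_cap base_platen round_rest".split())
E
```

```text
[0.37692235 0.20615197 0.32355752] [0.44987838 0.18773487 0.14511539] 0.6009310854563715
brass_weight 0.73 [385. 217.  62.  58.] z 0.0089 circ 564.6 326.9 31.0 rect [564.  327.5] [60.3 58.5] 31.8
brass_weight 0.66 [247. 189.  32.  36.] z 0.1029 circ 454.1 186.3 5.7 rect [453.9 186. ] [10.6 11. ] 21.9
load_cap 0.72 [243. 180.  39.  33.] z 0.0764 circ 453.7 186.5 14.2 rect [450.5 187. ] [27.1 20.4] 78.6
rock_plug 0.73 [239. 166.  49.  32.] z 0.0563 circ 452.3 186.3 17.8 rect [446.5 187.4] [34.8 21.5] 78.2
rock_plug 0.33 [244. 178.  38.  34.] z 0.0764 circ 453.6 186.0 14.3 rect [450.8 185.8] [27.3 21.3] 83.2
base_platen 0.85 [226. 152.  68.  55.] z 0.0188 circ 453.8 185.0 29.2 rect [448.6 185.9] [58.  46.7] 78.3
base_platen 0.55 [324. 145.  55.  23.] z 0.02 circ 588.8 -125.8 60.4 rect [ 587.7 -126.1] [ 35.2 119.7] 5.6
base_platen 0.54 [224. 199.   7.  21.] z 0.0184 circ 456.1 174.7 24.4 rect [455.9 172.4] [ 4.7 48.9] 85.3
```

View pics/w2.png

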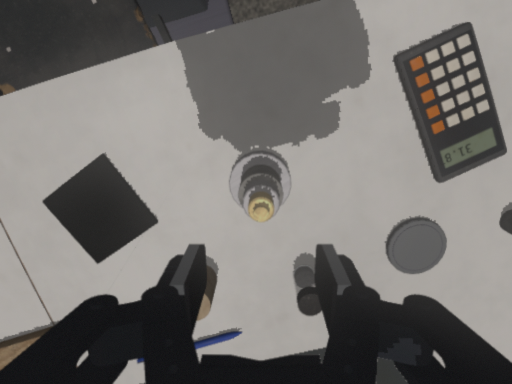

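{"op": "apply_moves", "data": {
  "rows": [
    [[-0.11,0,0.4],[0,0,0],0.2],
    [[0,0,0.5],[0,0,0],0.2],
    [[0,0,0.5],[0,0,0],0.2],
    [[0,0,0.2],[0,0,0],0.2],
    [[0,0,0],[0,0,0],0.2]
  ]
}}

```text
time: 3.83
tcp_pos: [0.4547, 0.1858, 0.0809]
tool_rot: [-0.001, 0.127, 0.992, -0.001]
ft_force: [-1.4, 0.1, 0.2]
finger_gap: 0.599
grasp_force: 0.0
```

{"op": "apply_moves", "data": {
  "rows": [
    [[0,0,0],[0,0,0],-1],
    [[0,0,0],[0,0,0],-1],
    [[0,0,0],[0,0,0],-1],
    [[0,0,0],[0,0,0],-1],
    [[0,0,0],[0,0,0],-1]
  ],
  "force": 30
}}

```text
time: 4.25
tcp_pos: [0.4561, 0.1862, 0.0828]
tool_rot: [0.0, 0.127, 0.992, 0.0]
ft_force: [-0.4, -0.0, -0.1]
finger_gap: -0.003
grasp_force: 0.0
```

{"op": "apply_moves", "data": {
  "rows": [
    [[0,0,0],[0,0,0],-1],
    [[0,0,0],[0,0,0],-1],
    [[0,0,0],[0,0,0],-1],
    [[0,0,0],[0,0,0],-1],
    [[0,0,0],[0,0,0],-1]
  ]
}}

```text
time: 4.67
tcp_pos: [0.4557, 0.1861, 0.0822]
tool_rot: [-0.0, 0.127, 0.992, -0.0]
ft_force: [0.2, 0.2, -0.0]
finger_gap: 0.003
grasp_force: 0.0
```

```bash

python3 - <<'E'
from h import *
c=capture("wrist"); save(c,"w3"); s=sense(); print(s["tcp_pos"],s["finger_gap"],s["grasp_force"])
E
```

```text
[0.45571333 0.18611585 0.0821526 ] -0.00030843369855750155 0.0
```

View pics/w3.png

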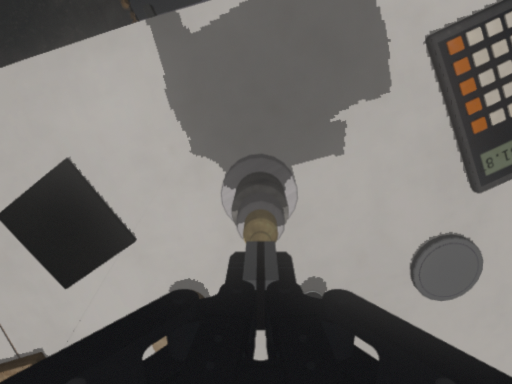

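```bash

cat >> h.py <<'E'
def proj(c,p):
    from scipy.spatial.transform import Rotation as Ro
    R=np.array(c["rotation"]); R=R if R.shape==(3,3) else Ro.from_quat([*R[1:],R[0]]).as_matrix()
    q=(np.array(p)-c["position"])@R
    K=np.array([[c["fx"],0,c["cx"]],[0,c["fy"],c["cy"]],[0,0,1.]])
    return cv2.projectPoints(q[None],np.zeros(3),np.zeros(3),K,np.array(c["dist"]))[0].ravel().round(1)
E
python3 - <<'E'
from h import *
c=capture("wrist"); s=sense(); t=s["tcp_pos"]; print(t,proj(c,t),proj(c,t+[0,0,.019]),c["position"],c["rotation"])
report(c,"brass_weight load_cap rock_plug base_platen".split())
for v in range(205,300,6):
    m=np.zeros((384,512),bool); m[v,255:266]=1; P=deproj(c,m); print(v,len(P) and np.median(P,0).round(4))
c=capture("scene");report(c,"brass_weight load_cap base_platen".split()); print(proj(c,t))
cv2.imwrite("pics/s2.png",cv2.resize(c["image"][130:230,150:270,::-1],(720,600),interpolation=cv2.INTER_CUBIC))
E
```

```text
[0.45569498 0.18613934 0.08216395] [261.1 229. ] [261.2 242.9] [0.38259836 0.20462874 0.2619135 ] [0.1173284  0.78241369 0.60483094 0.09078766]
brass_weight 0.68 [244. 206.  39.  38.] z 0.1007 circ 452.8 186.3 5.4 rect [450.8 186.5] [10.7  4.2] 81.6
load_cap 0.73 [237. 192.  46.  46.] z 0.0763 circ 453.5 186.5 14.2 rect [450.4 187.4] [26.6 20.3] 76.0
rock_plug 0.73 [234. 172.  58.  47.] z 0.0562 circ 452.4 186.6 18.1 rect [446.7 188.2] [35.1 21.5] 75.4
base_platen 0.62 [220. 154.  80.  64.] z 0.0187 circ 453.8 185.7 29.3 rect [447.5 186.5] [57.1 44.5] 77.6
base_platen 0.51 [232. 170.  61.  52.] z 0.0563 circ 452.3 186.6 18.0 rect [446.8 187.7] [35.2 22.2] 78.8
205 [0.4434 0.1887 0.0759]
211 [0.4449 0.1883 0.0809]
217 [0.4451 0.1883 0.0903]
223 [0.4474 0.1877 0.0938]
229 [0.4506 0.1868 0.0944]
235 [0.4505 0.1869 0.103 ]
241 [0.4443 0.1885 0.1241]
247 [0.4442 0.1885 0.1302]
253 [0.4441 0.1888 0.1362]
259 [0.4443 0.1885 0.1414]
265 [0.4443 0.1885 0.146 ]
271 [0.4443 0.1886 0.1505]
277 [0.4445 0.1885 0.1548]
283 [0.4459 0.1879 0.1565]
289 [0.4481 0.1874 0.1564]
295 [0.4505 0.1868 0.157 ]
brass_weight 0.62 [198. 168.   7.  10.] z 0.0949 circ 451.5 182.8 8.0 rect [452.8 183.4] [13.3 12.9] 5.8
load_cap 0.51 [245. 171.  16.  24.] z 0.0501 circ 546.0 91.3 17.7 rect [543.8  88.9] [30.6 28.6] 89.5
base_platen 0.73 [192. 184.  24.  19.] z 0.0189 circ 452.7 181.0 29.2 rect [449.1 176.2] [41.4 56.1] 52.5
[199.8 172.9]
```

View pics/s2.png

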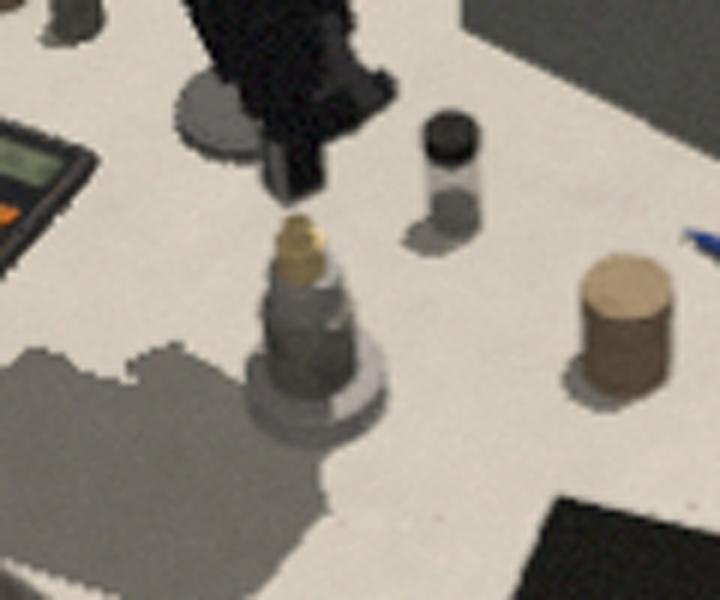

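```bash

python3 - <<'E'
from h import *
c=capture("wrist"); t=sense()["tcp_pos"]; print(t)
for v in range(233,245):
    m=np.zeros((384,512),bool); m[v,252:257]=1; m[v,265:270]=1;P=deproj(c,m); print(v,P.round(4)[:,[0,2]].tolist(),c["image"][v,[254,267]].tolist())
for z in (.11,.115,.12,.125): print(z,proj(c,[.4444,.1885,z]))
E
```

```text
[0.45571667 0.18611747 0.08216814]
233 [[0.4519, 0.0941], [0.4495, 0.1001], [0.4493, 0.101], [0.449, 0.1021], [0.4493, 0.1017], [0.4503, 0.1022], [0.4508, 0.1013], [0.4514, 0.1002], [0.4519, 0.0992], [0.4544, 0.0936]] [[90, 81, 64], [98, 89, 69]]
234 [[0.4498, 0.1004], [0.4494, 0.1017], [0.4494, 0.1021], [0.4489, 0.1036], [0.4493, 0.1029], [0.451, 0.1018], [0.4511, 0.1018], [0.4511, 0.1022], [0.4521, 0.1002], [0.4523, 0.1]] [[93, 83, 65], [96, 89, 69]]
235 [[0.4503, 0.1007], [0.4498, 0.1021], [0.4501, 0.1017], [0.4495, 0.1035], [0.4499, 0.1028], [0.451, 0.1029], [0.4516, 0.102], [0.452, 0.1013], [0.4519, 0.1019], [0.4526, 0.1006]] [[98, 88, 68], [101, 93, 72]]
236 [[0.4503, 0.102], [0.4507, 0.1014], [0.4505, 0.102], [0.4504, 0.1026], [0.4506, 0.1024], [0.4517, 0.1026], [0.4514, 0.1037], [0.4522, 0.1022], [0.4521, 0.1027], [0.4525, 0.1021]] [[99, 89, 69], [108, 99, 75]]
237 [[0.4501, 0.1036], [0.4503, 0.1035], [0.4508, 0.1026], [0.4508, 0.1031], [0.4513, 0.1021], [0.4522, 0.1027], [0.4522, 0.1032], [0.4523, 0.1031], [0.453, 0.1018], [0.4531, 0.1019]] [[100, 89, 69], [109, 99, 75]]
238
[... 856 characters left out ...]
, 0.1252], [0.4434, 0.1252], [0.4436, 0.1251], [0.4435, 0.1256], [0.4439, 0.1248], [0.4446, 0.1255], [0.4446, 0.1259], [0.4452, 0.1247], [0.4454, 0.1246], [0.4452, 0.1252]] [[68, 68, 67], [69, 68, 67]]
243 [[0.4437, 0.1254], [0.4437, 0.1256], [0.4435, 0.1264], [0.444, 0.1255], [0.4432, 0.1274], [0.4449, 0.1259], [0.4448, 0.1264], [0.445, 0.1262], [0.4449, 0.1268], [0.445, 0.1268]] [[67, 67, 66], [67, 67, 67]]
244 [[0.4433, 0.1272], [0.444, 0.1261], [0.444, 0.1262], [0.4436, 0.1274], [0.444, 0.1267], [0.4447, 0.1274], [0.4452, 0.1266], [0.4454, 0.1265], [0.4452, 0.127], [0.4451, 0.1276]] [[67, 67, 66], [67, 67, 65]]
0.11 [260.1 229.3]
0.115 [260.1 233.3]
0.12 [260.1 237.6]
0.125 [260.1 242.2]
```

{"op": "apply_moves", "data": {
  "rows": [
    [[0.04,0,0],[0,0,0],0.2],
    [[0,0,0],[0,0,0],0.2],
    [[0,0,0],[0,0,0],0.2],
    [[0,0,0],[0,0,0],0.2],
    [[0,0,0],[0,0,0],0.2]
  ]
}}

```text
time: 5.63
tcp_pos: [0.4542, 0.1865, 0.0822]
tool_rot: [-0.0, 0.127, 0.992, -0.0]
ft_force: [-0.1, -0.5, -0.1]
finger_gap: 0.596
grasp_force: 0.0
```

{"op": "apply_moves", "data": {
  "rows": [
    [[0,0,0.3],[0,0,0],0.2],
    [[0,0,0.3],[0,0,0],0.2],
    [[0,0,0.3],[0,0,0],0.2],
    [[0,0,0.15],[0,0,0],0.2],
    [[0,0,0],[0,0,0],0.2]
  ]
}}

```text
time: 6.05
tcp_pos: [0.4535, 0.1863, 0.0392]
tool_rot: [-0.001, 0.127, 0.992, -0.0]
ft_force: [-0.8, 0.9, -0.4]
finger_gap: 0.6
grasp_force: 0.0
```

{"op": "apply_moves", "data": {
  "rows": [
    [[0,0,0],[0,0,0],0.2],
    [[0,0,0],[0,0,0],-0.2],
    [[0,0,0],[0,0,0],-0.2],
    [[0,0,0],[0,0,0],-0.2],
    [[0,0,0],[0,0,0],-0.2]
  ]
}}

```text
time: 6.47
tcp_pos: [0.4544, 0.1866, 0.0406]
tool_rot: [0.0, 0.127, 0.992, 0.0]
ft_force: [-0.2, -0.3, 0.2]
finger_gap: 0.403
grasp_force: 0.0
```

```bash

python3 - <<'E'
from h import *
c=capture("wrist"); save(c,"w4"); s=sense(); print(s["tcp_pos"],s["finger_gap"],s["ft_force"])
report(c,"brass_weight load_cap".split())
cv2.imwrite("pics/w4c.png",cv2.resize(c["image"][150:320,160:360,::-1],(700,595)))
E
```

```text
[0.45434681 0.18661637 0.04048051] 0.3970313338875811 [-0.11351533 -1.17921446 -0.18863009]
brass_weight 0.7 [239. 241.  46.  63.] z 0.1028 circ 454.2 186.2 5.8 rect [454.2 186.1] [10.9 10.6] 81.2
```

View pics/w4c.png

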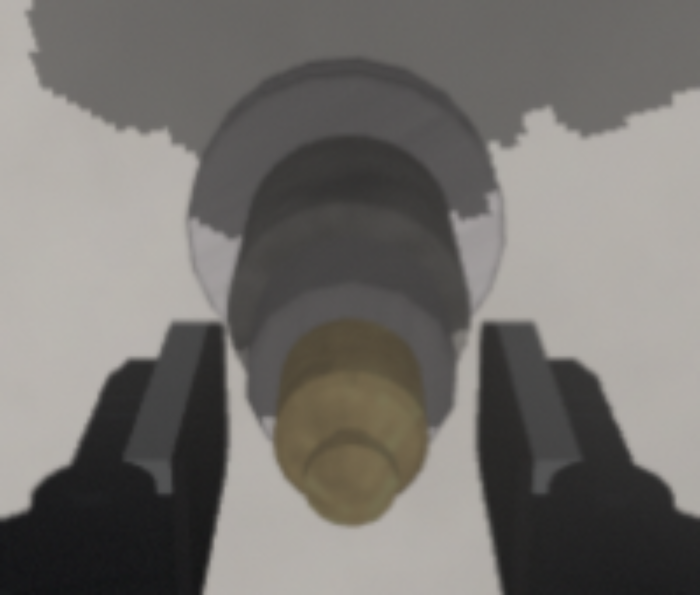

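```bash
cat >> h.py <<'E'
def tips(c):
    # lowest points of the finger front faces (near x of pads)
    P=deproj(c,np.ones((384,512),bool)); s=sense(); t=s["tcp_pos"]
    from scipy.spatial.transform import Rotation as Ro
    q=s["tool_rot"]; L=(P-t)@Ro.from_quat([*q[1:],q[0]]).as_matrix()
    for sg in (-1,1):
        k=(abs(L[:,0]-.0112)<.0025)&(sg*L[:,1]>0)&(sg*L[:,1]<.047)&(L[:,2]<-.02)
        if s["finger_gap"]>.1: k&=(sg*L[:,1]>.0425*s["finger_gap"]-.001)
        if k.sum()>5: print("tip",sg,k.sum(),"front z",np.percentile(P[k,2],2).round(4),"rel",np.percentile(P[k,2],2).round(4)-t[2].round(4),"x",np.median(L[k,0]).round(4),"ymin",np.percentile(sg*L[k,1],3).round(4))
E
python3 - <<'E'
from h import *
tips(capture("wrist"))
E
```

```text
tip -1 3894 front z 0.0873 rel 0.047 x 0.0121 ymin 0.0177
tip 1 4247 front z 0.088 rel 0.04769999999999999 x 0.012 ymin 0.017
```

{"op": "apply_moves", "data": {
  "rows": [
    [[0,0,0.05],[0,0,0],-1],
    [[0,0,0],[0,0,0],-1],
    [[0,0,0],[0,0,0],-1],
    [[0,0,0],[0,0,0],-1],
    [[0,0,0],[0,0,0],-1]
  ]
}}

```text
time: 7.08
tcp_pos: [0.4551, 0.1871, 0.0391]
tool_rot: [0.001, 0.127, 0.992, 0.001]
ft_force: [-2.8, 3.6, 21.5]
finger_gap: 0.208
grasp_force: 43.1
```

{"op": "apply_moves", "data": {
  "rows": [
    [[0,0,0],[0,0,0],-1],
    [[0,0,-0.15],[0,0,0],-1],
    [[0,0,-0.3],[0,0,0],-1],
    [[0,0,-0.3],[0,0,0],-1],
    [[0,0,0],[0,0,0],-1]
  ]
}}

```text
time: 7.5
tcp_pos: [0.455, 0.1868, 0.0697]
tool_rot: [0.001, 0.126, 0.992, 0.0]
ft_force: [1.2, -0.1, -0.9]
finger_gap: 0.213
grasp_force: 29.9
```

```bash

python3 - <<'E'
from h import *
c=capture("wrist"); s=sense(); print(s["tcp_pos"],s["finger_gap"],s["grasp_force"])
report(c,"brass_weight load_cap weight_block round_rest".split()); tips(c)
cv2.imwrite("pics/w5c.png",cv2.resize(c["image"][150:320,160:360,::-1],(700,595)))
E
```

```text
[0.45476524 0.18668334 0.06878905] 0.21292426664036526 29.917822072675335
brass_weight 0.55 [241. 239.  41.  67.] z 0.134 circ 454.6 186.4 5.6 rect [454.5 186.5] [10.7 10.7] 18.7
brass_weight 0.4 [415. 239.  78.  73.] z 0.0088 circ 565.4 327.8 32.0 rect [564.6 327.6] [61.6 60.3] 31.2
load_cap 0.59 [236. 199.  50.  50.] z 0.0765 circ 453.9 186.2 14.3 rect [451.8 187. ] [28.1 23.3] 70.9
weight_block 0.6 [  1. 364.  21.  17.] z 0.0117 circ 564.9 -95.2 10.0 rect [564.6 -95.2] [ 2.3 19.9] 6.7
weight_block 0.53 [219. 156.  80.  67.] z 0.0187 circ 453.4 185.2 28.9 rect [446.7 187. ] [57.5 42.9] 74.8
round_rest 0.56 [415. 241.  77.  69.] z 0.0088 circ 564.6 327.3 31.6 rect [564.8 327.5] [61.8 60.8] 27.7
tip -1 5737 front z 0.1182 rel 0.050699999999999995 x 0.0113 ymin 0.0091
tip 1 5632 front z 0.1186 rel 0.05109999999999999 x 0.0113 ymin 0.0094
```

View pics/w5c.png

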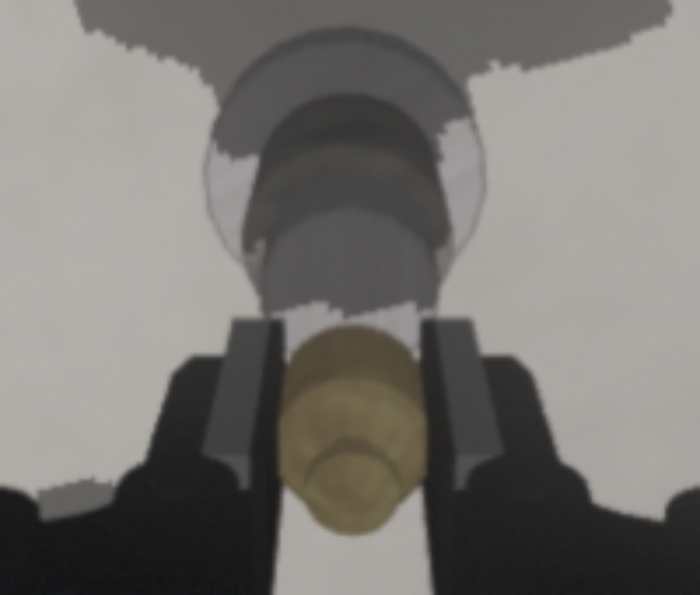

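{"op": "apply_moves", "data": {
  "rows": [
    [[0,0,-0.25],[0,0,0],-1],
    [[-0.2,-0.27,-0.25],[0,0,0],-1],
    [[-0.43,-0.57,0],[0,0,0],-1],
    [[-0.43,-0.57,0],[0,0,0],-1],
    [[-0.43,-0.57,0],[0,0,0],-1]
  ]
}}

```text
time: 8.17
tcp_pos: [0.4921, 0.094, 0.0878]
tool_rot: [-0.0, 0.126, 0.992, -0.0]
ft_force: [1.0, 0.4, -0.7]
finger_gap: 0.216
grasp_force: 29.9
```

{"op": "apply_moves", "data": {
  "rows": [
    [[-0.43,-0.57,0],[0,0,0],-1],
    [[-0.43,-0.57,0],[0,0,0],-1],
    [[-0.43,-0.57,0],[0,0,0],-1],
    [[-0.43,-0.57,0],[0,0,0],-1],
    [[-0.43,-0.57,0],[0,0,0],-1]
  ]
}}

```text
time: 8.58
tcp_pos: [0.5466, -0.0384, 0.0874]
tool_rot: [-0.001, 0.127, 0.992, 0.0]
ft_force: [0.5, 0.9, -0.2]
finger_gap: 0.214
grasp_force: 29.9
```

{"op": "apply_moves", "data": {
  "rows": [
    [[-0.43,-0.57,0],[0,0,0],-1],
    [[-0.43,-0.57,0],[0,0,0],-1],
    [[-0.43,-0.57,0],[0,0,0],-1],
    [[-0.23,-0.3,0],[0,0,0],-1],
    [[0,0,0],[0,0,0],-1]
  ]
}}

```text
time: 9.0
tcp_pos: [0.5862, -0.1329, 0.0875]
tool_rot: [0.0, 0.128, 0.992, -0.0]
ft_force: [0.3, 0.3, -0.0]
finger_gap: 0.215
grasp_force: 29.9
```

```bash

python3 - <<'E'
from h import *
c=capture("wrist"); s=sense(); print(s["tcp_pos"],s["tool_rot"],s["finger_gap"],s["grasp_force"])
report(c,"brass_weight weight_block square_rest rubber_mat".split())
save(c,"w6")
E
```

```text
[ 0.58531091 -0.13108166  0.08739994] [-3.34940214e-04  1.27450527e-01  9.91844868e-01  9.08950606e-05] 0.21343030717174397 29.912740429499536
brass_weight 0.89 [240. 238.  46.  68.] z 0.1516 circ 585.6 -133.2 5.6 rect [ 585.3 -133.3] [ 9.7 10.8] 22.0
weight_block 0.92 [187. 145. 158.  94.] z 0.0187 circ 587.4 -129.7 62.5 rect [ 587.1 -129.8] [ 37.4 121.3] 5.4
square_rest 0.71 [ 56.   0. 112. 109.] z 0.009 circ 452.0 -212.6 48.7 rect [ 451.3 -212.7] [72.1 71.7] 59.8
square_rest 0.52 [241. 241.  42.  65.] z 0.1517 circ 585.7 -133.1 5.7 rect [ 585.8 -133.2] [11.1 10.5] 41.6
rubber_mat 0.69 [185. 144. 159.  93.] z 0.0187 circ 585.8 -130.3 63.1 rect [ 587.2 -130.4] [ 37.5 122.6] 5.3
rubber_mat 0.64 [367.   0.  88.  42.] z 0.0059 circ 475.3 7.4 30.6 rect [488.5   4.3] [61.3 27.5] 77.0
```

View pics/w6.png

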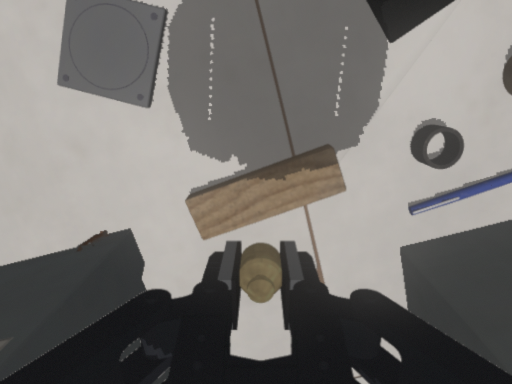

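{"op": "apply_moves", "data": {
  "rows": [
    [[-0.04,0,0.5],[0,0,0],-1],
    [[0,0,0.8],[0,0,0],-1],
    [[0,0,0.8],[0,0,0],-1],
    [[0,0,0.4],[0,0,0],-1],
    [[0,0,0.1],[0,0,0],-1]
  ]
}}

```text
time: 9.67
tcp_pos: [0.5847, -0.1289, -0.0186]
tool_rot: [-0.002, 0.126, 0.992, 0.0]
ft_force: [0.3, 0.4, -0.5]
finger_gap: 0.212
grasp_force: 29.9
```

{"op": "apply_moves", "data": {
  "rows": [
    [[0,0,0],[0,0,0],-1],
    [[0,0,0.02],[0,0,0],-1],
    [[0,0,0.02],[0,0,0],-1],
    [[0,0,0],[0,0,0],-1],
    [[0,0,0],[0,0,0],-1]
  ]
}}

```text
time: 10.08
tcp_pos: [0.5874, -0.1307, -0.0164]
tool_rot: [0.001, 0.127, 0.992, -0.0]
ft_force: [-0.2, -1.0, -0.4]
finger_gap: 0.218
grasp_force: 29.9
```

```bash

python3 - <<'E'
from h import *
c=capture("wrist"); s=sense(); print(s["tcp_pos"],s["ft_force"],s["grasp_force"])
report(c,"brass_weight weight_block".split())
E
```

```text
[ 0.58729537 -0.13065624 -0.01660747] [ 0.55092802 -0.01179581 -2.06380164] 29.916378457055544
weight_block 0.59 [138. 173. 254. 124.] z 0.0185 circ 587.2 -129.6 62.8 rect [ 586.9 -129.8] [ 37.9 122.3] 5.2
```

{"op": "apply_moves", "data": {
  "rows": [
    [[0,0,0.02],[0,0,0],-1],
    [[0,0,0.02],[0,0,0],-1],
    [[0,0,0],[0,0,0],-1],
    [[0,0,0],[0,0,0],-1],
    [[0,0,0],[0,0,0],-1]
  ]
}}

```text
time: 10.65
tcp_pos: [0.5869, -0.1306, -0.0188]
tool_rot: [0.0, 0.127, 0.992, -0.0]
ft_force: [-1.8, 0.7, 5.5]
finger_gap: 0.214
grasp_force: 33.2
```

{"op": "apply_moves", "data": {
  "rows": [
    [[0,0,0],[0,0,0],-0.45],
    [[0,0,-0.01],[0,0,0],-0.3],
    [[0,0,0],[0,0,0],-0.1],
    [[0,0,0],[0,0,0],0.1],
    [[0,0,0],[0,0,0],0.1]
  ]
}}

```text
time: 11.07
tcp_pos: [0.5868, -0.1305, -0.0187]
tool_rot: [-0.0, 0.127, 0.992, 0.0]
ft_force: [-0.6, 0.3, 1.0]
finger_gap: 0.547
grasp_force: 0.0
```

{"op": "apply_moves", "data": {
  "rows": [
    [[0,0,-0.3],[0,0,0],0.1],
    [[0,0,-0.6],[0,0,0],0.1],
    [[0,0,-0.9],[0,0,0],0.1],
    [[0,0,-0.9],[0,0,0],0.1],
    [[0,0,0],[0,0,0],0.1]
  ]
}}

```text
time: 11.48
tcp_pos: [0.5902, -0.1315, 0.0967]
tool_rot: [0.005, 0.126, 0.992, -0.001]
ft_force: [2.0, -0.6, 1.1]
finger_gap: 0.547
grasp_force: 0.0
```

```bash

python3 - <<'E'
from h import *
c=capture("wrist"); s=sense(); print(s["tcp_pos"],s["tool_rot"],s["ft_force"],s["grasp_force"])
report(c,"brass_weight weight_block square_rest".split())
E
```

```text
[ 0.58913013 -0.13126422  0.09391759] [ 3.41221428e-03  1.26520544e-01  9.91957886e-01 -6.78542177e-04] [ 0.3032891  -0.36350395  0.99564792] 0.0
brass_weight 0.61 [249. 173.  27.  34.] z 0.045 circ 586.7 -130.6 5.8 rect [ 586.6 -130.6] [10.3 11.1] 75.2
weight_block 0.86 [185. 140. 157.  90.] z 0.0187 circ 587.5 -130.0 62.2 rect [ 587.2 -129.8] [ 36.9 120.5] 5.7
weight_block 0.67 [ 63.   0. 104. 101.] z 0.009 circ 452.0 -212.3 48.5 rect [ 451.1 -212.3] [71.9 71. ] 60.0
square_rest 0.66 [ 60.   0. 108.  99.] z 0.009 circ 451.6 -212.5 48.8 rect [ 451.2 -212.7] [72.7 71.2] 60.3
```

{"op": "apply_moves", "data": {
  "rows": [
    [[0.2,0.28,0],[0,0,0],0.3],
    [[0.43,0.56,0],[0,0,0],0.3],
    [[0.43,0.57,0],[0,0,0],0.3],
    [[0.43,0.57,0],[0,0,0],0.3],
    [[0.43,0.57,0],[0,0,0],0.3]
  ]
}}

```text
time: 12.1
tcp_pos: [0.5362, -0.0108, 0.0884]
tool_rot: [-0.001, 0.127, 0.992, 0.0]
ft_force: [0.7, 0.6, 0.1]
finger_gap: 0.647
grasp_force: 0.0
```

{"op": "apply_moves", "data": {
  "rows": [
    [[0.43,0.57,0],[0,0,0],0.3],
    [[0.43,0.57,0],[0,0,0],0.3],
    [[0.43,0.57,0],[0,0,0],0.3],
    [[0.43,0.57,0],[0,0,0],0.3],
    [[0.43,0.57,0],[0,0,0],0.3]
  ]
}}

```text
time: 12.52
tcp_pos: [0.4814, 0.1209, 0.0885]
tool_rot: [-0.001, 0.127, 0.992, -0.0]
ft_force: [0.9, 0.1, -0.5]
finger_gap: 0.649
grasp_force: 0.0
```

{"op": "apply_moves", "data": {
  "rows": [
    [[0.43,0.57,0],[0,0,0],0.3],
    [[0.43,0.57,0],[0,0,0],0.3],
    [[0.28,0.29,0],[0,0,0],0.3],
    [[0,0,0],[0,0,0],0.3],
    [[0,0,0],[0,0,0],0.3]
  ]
}}

```text
time: 12.93
tcp_pos: [0.4522, 0.1869, 0.0887]
tool_rot: [-0.001, 0.126, 0.992, -0.0]
ft_force: [0.2, 0.5, 0.9]
finger_gap: 0.646
grasp_force: 0.0
```

```bash

python3 - <<'E'
from h import *
c=capture("wrist"); s=sense(); print(s["tcp_pos"],s["tool_rot"],s["ft_force"],s["finger_gap"])
report(c,"load_cap rock_plug base_platen round_rest".split())
E
```

```text
[0.45291127 0.18632944 0.08882652] [-6.18077477e-04  1.26045058e-01  9.92024271e-01 -3.27188040e-04] [-0.44968789 -0.99414746  0.51386954] 0.6474450589739489
load_cap 0.93 [239. 195.  48.  52.] z 0.0765 circ 454.9 185.9 15.2 rect [454.  186.1] [28.1 28.7] 23.3
rock_plug 0.8 [234. 175.  58.  48.] z 0.0563 circ 452.6 185.9 18.5 rect [447.6 186.9] [36.  25.1] 79.4
base_platen 0.88 [222. 158.  77.  61.] z 0.0187 circ 453.8 185.4 29.0 rect [447.3 186.7] [57.2 44.6] 75.9
round_rest 0.7 [406. 236.  74.  66.] z 0.0088 circ 564.6 327.8 31.8 rect [564.1 328.3] [62.2 59.7] 65.1
round_rest 0.34 [  6. 162. 137. 126.] z 0.0056 circ 444.7 16.7 59.4 rect [444.5  16.3] [85.5 86.7] 20.4
```

{"op": "apply_moves", "data": {
  "rows": [
    [[-0.03,0,0.4],[0,0,0],0.2],
    [[0,0,0.6],[0,0,0],0.2],
    [[0,0,0.5],[0,0,0],0.2],
    [[0,0,0.14],[0,0,0],0.2],
    [[0,0,0],[0,0,0],0.2]
  ]
}}

```text
time: 13.6
tcp_pos: [0.4541, 0.1853, 0.0227]
tool_rot: [-0.001, 0.127, 0.992, -0.001]
ft_force: [-0.1, -0.5, -0.4]
finger_gap: 0.605
grasp_force: 0.0
```

{"op": "apply_moves", "data": {
  "rows": [
    [[0,0,0],[0,0,0],0.2],
    [[0,0,0],[0,0,0],-0.1],
    [[0,0,0],[0,0,0],-0.4],
    [[0,0,0],[0,0,0],-0.6],
    [[0,0,0],[0,0,0],-0.6]
  ]
}}

```text
time: 14.02
tcp_pos: [0.4556, 0.1862, 0.0249]
tool_rot: [0.001, 0.127, 0.992, 0.0]
ft_force: [-0.4, -0.2, 8.0]
finger_gap: 0.328
grasp_force: 29.0
```

{"op": "apply_moves", "data": {
  "rows": [
    [[0,0,0],[0,0,0],-1],
    [[0,0,-0.1],[0,0,0],-1],
    [[0,0,-0.4],[0,0,0],-1],
    [[0,0,-0.5],[0,0,0],-1],
    [[0,0,0],[0,0,0],-1]
  ]
}}

```text
time: 14.43
tcp_pos: [0.4565, 0.1865, 0.067]
tool_rot: [0.002, 0.127, 0.992, 0.001]
ft_force: [0.5, 0.5, 0.8]
finger_gap: 0.321
grasp_force: 29.7
```

```bash

python3 - <<'E'
from h import *
c=capture("wrist"); s=sense(); print(s["tcp_pos"],s["tool_rot"],s["ft_force"],s["finger_gap"],s["grasp_force"])
report(c,"load_cap rock_plug base_platen round_rest".split())
cv2.imwrite("pics/w7c.png",cv2.resize(c["image"][150:320,160:360,::-1],(700,595)))
E
```

```text
[0.45612402 0.1863224  0.06577442] [1.75171763e-03 1.26539921e-01 9.91959703e-01 7.26568226e-04] [-0.08535724  0.45073802 -1.36091768] 0.3222713372655131 29.72569316625595
load_cap 0.71 [231. 229.  63.  71.] z 0.1185 circ 455.4 186.1 15.0 rect [455.4 186.1] [26.8 30. ] 73.6
rock_plug 0.9 [228. 177.  63.  55.] z 0.0565 circ 452.9 186.1 18.4 rect [449.4 187. ] [36.  28.8] 76.3
base_platen 0.69 [216. 156.  85.  65.] z 0.0187 circ 453.7 185.3 29.1 rect [447.6 186.6] [57.5 44.7] 78.2
round_rest 0.86 [416. 238.  79.  72.] z 0.0088 circ 564.8 327.6 31.6 rect [564.7 327.5] [62.  61.8] 31.4
```

View pics/w7c.png

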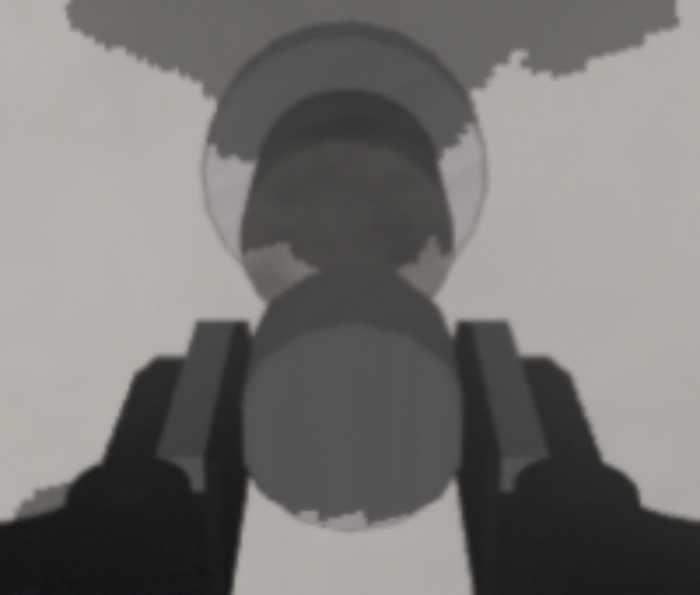

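{"op": "apply_moves", "data": {
  "rows": [
    [[-0.15,0.34,0],[0,0,0],-1],
    [[-0.29,0.68,0],[0,0,0],-1],
    [[-0.29,0.68,0],[0,0,0],-1],
    [[-0.29,0.68,0],[0,0,0],-1],
    [[-0.29,0.68,0],[0,0,0],-1]
  ]
}}

```text
time: 15.1
tcp_pos: [0.5366, 0.2922, 0.063]
tool_rot: [-0.001, 0.127, 0.992, -0.0]
ft_force: [0.5, -0.6, -1.2]
finger_gap: 0.322
grasp_force: 29.8
```

{"op": "apply_moves", "data": {
  "rows": [
    [[-0.29,0.68,0],[0,0,0],-1],
    [[-0.15,0.36,0],[0,0,0],-1],
    [[0,0,0],[0,0,0],-1],
    [[0,0,0],[0,0,0],-1],
    [[0,0,0],[0,0,0],-1]
  ]
}}

```text
time: 15.52
tcp_pos: [0.5629, 0.3265, 0.0629]
tool_rot: [-0.001, 0.127, 0.992, -0.001]
ft_force: [0.6, -0.9, -0.4]
finger_gap: 0.324
grasp_force: 29.8
```

```bash

python3 - <<'E'
from h import *
c=capture("wrist"); s=sense(); print(s["tcp_pos"],s["tool_rot"],s["ft_force"],s["finger_gap"],s["grasp_force"])
report(c,"load_cap round_rest".split())
E
```

```text
[0.56291984 0.32631313 0.06318074] [-6.82177195e-04  1.26693352e-01  9.91941584e-01 -4.72892864e-04] [ 0.23642257  0.23674494 -2.08614782] 0.3243452392554862 29.821814596652985
load_cap 0.64 [230. 227.  64.  76.] z 0.1143 circ 562.2 326.5 15.0 rect [562.2 326.4] [27.  29.9] 78.9
round_rest 0.87 [223. 158.  85.  81.] z 0.0089 circ 564.8 328.9 31.2 rect [562.1 329.6] [62.1 54.8] 71.9
```

{"op": "apply_moves", "data": {
  "rows": [
    [[-0.05,0.04,0.4],[0,0,0],-1],
    [[0,0,0.7],[0,0,0],-1],
    [[0,0,0.65],[0,0,0],-1],
    [[0,0,0.3],[0,0,0],-1],
    [[0,0,0],[0,0,0],-1]
  ]
}}

```text
time: 16.08
tcp_pos: [0.5642, 0.327, -0.0207]
tool_rot: [-0.002, 0.127, 0.992, -0.001]
ft_force: [-1.8, -0.2, -0.4]
finger_gap: 0.322
grasp_force: 29.8
```

{"op": "apply_moves", "data": {
  "rows": [
    [[0,0,0],[0,0,0],-1],
    [[0,0,0.02],[0,0,0],-1],
    [[0,0,0.02],[0,0,0],-1],
    [[0,0,0],[0,0,0],-1],
    [[0,0,0],[0,0,0],-1]
  ]
}}

```text
time: 16.5
tcp_pos: [0.5665, 0.3284, -0.019]
tool_rot: [0.001, 0.127, 0.992, 0.0]
ft_force: [-0.4, 0.2, -0.8]
finger_gap: 0.323
grasp_force: 29.8
```

{"op": "apply_moves", "data": {
  "rows": [
    [[0,0,0.02],[0,0,0],-1],
    [[0,0,0.02],[0,0,0],-1],
    [[0,0,0.02],[0,0,0],-1],
    [[0,0,0],[0,0,0],-1],
    [[0,0,0],[0,0,0],-1]
  ]
}}

```text
time: 16.92
tcp_pos: [0.566, 0.3281, -0.0223]
tool_rot: [-0.0, 0.127, 0.992, -0.0]
ft_force: [0.2, 0.2, -1.0]
finger_gap: 0.32
grasp_force: 29.8
```

```bash
python3 -c "
from h import *
s=sense();print(s['tcp_pos'],s['ft_force'])
c=capture('wrist');report(c,['load_cap']);print(sense()['tcp_pos'])"
```

```text
[ 0.56603765  0.32812804 -0.02233189] [ 0.17915411  0.15669152 -1.00345833]
load_cap 0.67 [228. 224.  65.  77.] z 0.0291 circ 565.0 327.8 15.0 rect [565.1 328.2] [27.4 29.3] 74.7
[ 0.56611422  0.3281768  -0.02225575]
```

Top at 0.029 → underside about 0.009; nearly down.

{"op": "apply_moves", "data": {
  "rows": [
    [[0,0,0.02],[0,0,0],-1],
    [[0,0,0.01],[0,0,0],-1],
    [[0,0,0],[0,0,0],-1],
    [[0,0,0],[0,0,0],-1],
    [[0,0,0],[0,0,0],-1]
  ]
}}

```text
time: 17.43
tcp_pos: [0.5663, 0.3282, -0.023]
tool_rot: [0.0, 0.127, 0.992, 0.0]
ft_force: [-2.3, -0.8, 6.0]
finger_gap: 0.323
grasp_force: 30.5
```

{"op": "apply_moves", "data": {
  "rows": [
    [[0,0,0],[0,0,0],-0.25],
    [[0,0,0],[0,0,0],-0.1],
    [[0,0,0],[0,0,0],0.1],
    [[0,0,0],[0,0,0],0.3],
    [[0,0,0],[0,0,0],0.3]
  ]
}}

```text
time: 17.85
tcp_pos: [0.5661, 0.3282, -0.0235]
tool_rot: [-0.0, 0.127, 0.992, -0.0]
ft_force: [-0.1, 0.4, 0.1]
finger_gap: 0.646
grasp_force: 0.0
```

{"op": "apply_moves", "data": {
  "rows": [
    [[0,0,-0.3],[0,0,0],0.3],
    [[0,0,-0.5],[0,0,0],0.3],
    [[0,0,-0.7],[0,0,0],0.3],
    [[0,0,-0.5],[0,0,0],0.3],
    [[0,0,0],[0,0,0],0.3]
  ]
}}

```text
time: 18.27
tcp_pos: [0.5685, 0.3293, 0.0617]
tool_rot: [0.003, 0.127, 0.992, 0.002]
ft_force: [2.3, -0.5, 0.9]
finger_gap: 0.646
grasp_force: 0.0
```

```bash
python3 -c "
from h import *
s=sense();print(s['tcp_pos'],s['ft_force'])
c=capture('wrist');report(c,['load_cap','round_rest'])"
```

```text
[0.56848545 0.3293009  0.06174642] [ 2.27285687 -0.46128223  0.85000474]
load_cap 0.71 [239. 179.  42.  47.] z 0.0285 circ 565.2 328.2 14.7 rect [564.8 328.3] [27.3 28.3] 74.6
round_rest 0.63 [218. 154.  86.  83.] z 0.0089 circ 565.2 328.5 30.9 rect [565.1 328.8] [60.9 60.8] 47.9
```

{"op": "apply_moves", "data": {
  "rows": [
    [[0.15,-0.34,0],[0,0,0],0.4],
    [[0.31,-0.69,0],[0,0,0],0.4],
    [[0.31,-0.69,0],[0,0,0],0.4],
    [[0.31,-0.69,0],[0,0,0],0.4],
    [[0.31,-0.69,0],[0,0,0],0.4]
  ]
}}

```text
time: 18.83
tcp_pos: [0.4793, 0.2209, 0.0557]
tool_rot: [-0.001, 0.126, 0.992, -0.0]
ft_force: [0.1, 0.1, 0.2]
finger_gap: 0.702
grasp_force: 0.0
```

{"op": "apply_moves", "data": {
  "rows": [
    [[0.31,-0.69,0],[0,0,0],0.4],
    [[0.14,-0.36,0],[0,0,0],0.4],
    [[0,0,0],[0,0,0],0.4],
    [[0,0,0],[0,0,0],0.4],
    [[0,0,0],[0,0,0],0.4]
  ]
}}

```text
time: 19.25
tcp_pos: [0.4536, 0.1863, 0.0563]
tool_rot: [-0.0, 0.127, 0.992, 0.0]
ft_force: [0.1, 0.6, -0.6]
finger_gap: 0.699
grasp_force: 0.0
```

```bash
python3 -c "
from h import *
c=capture('wrist');report(c,['rock_plug','base_platen'])
s=sense();print(s['tcp_pos'],s['ft_force'],s['finger_gap'])"
```

```text
rock_plug 0.7 [228. 184.  68.  72.] z 0.0565 circ 453.7 185.9 19.0 rect [453.1 185.8] [36.5 36.8] 75.3
base_platen 0.84 [218. 162.  86.  69.] z 0.0186 circ 454.0 185.1 29.2 rect [447.4 187.2] [57.2 44.1] 76.3
[0.45368893 0.18654077 0.05635564] [ 0.35542045 -0.52487241  0.02541869] 0.7007970994547804
```

{"op": "apply_moves", "data": {
  "rows": [
    [[0,0,0.4],[0,0,0],0.4],
    [[0,0,0.6],[0,0,0],0.4],
    [[0,0,0.5],[0,0,0],0.4],
    [[0,0,0.15],[0,0,0],0.4],
    [[0,0,0],[0,0,0],0.4]
  ]
}}

```text
time: 19.82
tcp_pos: [0.4524, 0.186, -0.0107]
tool_rot: [-0.001, 0.126, 0.992, -0.001]
ft_force: [-0.7, -0.6, -0.5]
finger_gap: 0.7
grasp_force: 0.0
```

{"op": "apply_moves", "data": {
  "rows": [
    [[0,0,0],[0,0,0],0.2],
    [[0,0,0],[0,0,0],0],
    [[0,0,0],[0,0,0],-0.3],
    [[0,0,0],[0,0,0],-0.4],
    [[0,0,0],[0,0,0],-1]
  ],
  "force": 40
}}

```text
time: 20.23
tcp_pos: [0.4539, 0.1862, -0.0083]
tool_rot: [0.001, 0.127, 0.992, 0.0]
ft_force: [-0.9, 0.3, 5.0]
finger_gap: 0.434
grasp_force: 39.5
```

{"op": "apply_moves", "data": {
  "rows": [
    [[0,0,0],[0,0,0],-1],
    [[0,0,-0.1],[0,0,0],-1],
    [[0,0,-0.4],[0,0,0],-1],
    [[0,0,-0.6],[0,0,0],-1],
    [[0,0,-0.5],[0,0,0],-1]
  ]
}}

```text
time: 20.65
tcp_pos: [0.4531, 0.186, 0.0562]
tool_rot: [0.0, 0.127, 0.992, 0.0]
ft_force: [0.2, -0.4, -0.8]
finger_gap: 0.434
grasp_force: 40.3
```

```bash
python3 -c "
from h import *
c=capture('wrist');report(c,['rock_plug','base_platen'])
s=sense();print(s['tcp_pos'],s['ft_force'],s['finger_gap'],s['grasp_force'])"
```

```text
rock_plug 0.74 [215. 214.  94. 115.] z 0.1209 circ 453.2 185.7 19.1 rect [453.1 185.3] [36.2 38.3] 70.5
base_platen 0.93 [217. 163.  89.  70.] z 0.0186 circ 453.7 185.2 29.1 rect [447.7 186.7] [57.6 45. ] 75.2
[0.45434149 0.18630542 0.0563891 ] [ 0.26423397  0.09833279 -1.87864736] 0.43016952459974944 40.31626760959625
```

{"op": "apply_moves", "data": {
  "rows": [
    [[-0.1,-0.4,-0.1],[0,0,0],-1],
    [[-0.2,-0.8,0],[0,0,0],-1],
    [[-0.2,-0.8,0],[0,0,0],-1],
    [[-0.2,-0.8,0],[0,0,0],-1],
    [[-0.2,-0.8,0],[0,0,0],-1]
  ]
}}

```text
time: 21.22
tcp_pos: [0.4512, 0.0363, 0.0581]
tool_rot: [-0.0, 0.126, 0.992, -0.0]
ft_force: [1.0, -0.1, -1.9]
finger_gap: 0.432
grasp_force: 40.4
```

{"op": "apply_moves", "data": {
  "rows": [
    [[-0.2,-0.8,0],[0,0,0],-1],
    [[-0.2,-0.8,0],[0,0,0],-1],
    [[-0.2,-0.8,0],[0,0,0],-1],
    [[-0.2,-0.8,0],[0,0,0],-1],
    [[-0.2,-0.8,0],[0,0,0],-1]
  ]
}}

```text
time: 21.63
tcp_pos: [0.4497, -0.1289, 0.0581]
tool_rot: [-0.0, 0.127, 0.992, 0.0]
ft_force: [0.9, 1.1, -0.8]
finger_gap: 0.431
grasp_force: 40.4
```

{"op": "apply_moves", "data": {
  "rows": [
    [[-0.2,-0.8,0],[0,0,0],-1],
    [[-0.2,-0.8,0],[0,0,0],-1],
    [[-0.15,-0.46,0],[0,0,0],-1],
    [[0,0,0],[0,0,0],-1],
    [[0,0,0],[0,0,0],-1]
  ]
}}

```text
time: 22.05
tcp_pos: [0.4506, -0.2134, 0.058]
tool_rot: [-0.0, 0.128, 0.992, 0.0]
ft_force: [-0.6, 0.1, -1.2]
finger_gap: 0.429
grasp_force: 40.5
```

```bash
python3 -c "
from h import *
c=capture('wrist');report(c,['rock_plug','square_rest'])
s=sense();print(s['tcp_pos'],s['tool_rot'],s['ft_force'],s['finger_gap'],s['grasp_force'])"
```

```text
rock_plug 0.74 [365. 282. 112.  80.] z 0.0184 circ 584.8 -117.5 49.7 rect [ 584.5 -117.1] [37.6 94.7] 5.1
rock_plug 0.56 [213. 218.  95. 113.] z 0.1227 circ 450.7 -213.8 19.2 rect [ 450.6 -214.1] [35.5 38.3] 73.2
square_rest 0.72 [206. 146. 118.  96.] z 0.0089 circ 450.3 -213.3 47.9 rect [ 450.4 -212.8] [69.7 69.4] 60.1
[ 0.45059239 -0.21165001  0.05825792] [-5.12605942e-04  1.26259820e-01  9.91997033e-01  2.86325531e-04] [ 0.22763788  0.84310301 -1.52319028] 0.4318617942434363 40.469375252723694
```

{"op": "apply_moves", "data": {
  "rows": [
    [[0,0,0.4],[0,0,0],-1],
    [[0,0,0.6],[0,0,0],-1],
    [[0,0,0.5],[0,0,0],-1],
    [[0,0,0.3],[0,0,0],-1],
    [[0,0,0],[0,0,0],-1]
  ]
}}

```text
time: 22.62
tcp_pos: [0.4498, -0.2109, -0.0154]
tool_rot: [-0.002, 0.126, 0.992, 0.001]
ft_force: [0.1, 0.6, -1.8]
finger_gap: 0.429
grasp_force: 40.5
```

{"op": "apply_moves", "data": {
  "rows": [
    [[0,0,0],[0,0,0],-1],
    [[0,0,0.02],[0,0,0],-1],
    [[0,0,0.02],[0,0,0],-1],
    [[0,0,0],[0,0,0],-1],
    [[0,0,0],[0,0,0],-1]
  ]
}}

```text
time: 23.03
tcp_pos: [0.4514, -0.2128, -0.0144]
tool_rot: [0.0, 0.127, 0.992, -0.0]
ft_force: [-0.3, -0.1, -1.9]
finger_gap: 0.428
grasp_force: 40.5
```

```bash
python3 -c "
from h import *
c=capture('wrist');report(c,['rock_plug','square_rest'])
s=sense();print(s['tcp_pos'],s['tool_rot'],s['ft_force'],s['finger_gap'],s['grasp_force'])"
```

```text
rock_plug 0.62 [216. 217.  91. 111.] z 0.0502 circ 451.3 -213.2 19.3 rect [ 451.2 -213.3] [35.8 38.1] 72.9
[ 0.45119124 -0.21277387 -0.01473589] [ 2.33908230e-04  1.26578878e-01  9.91956512e-01 -1.09349560e-04] [ 0.33077656  0.09086351 -1.69401164] 0.4296452349907868 40.485844016075134
```

Underside ≈ 0.0115; about 3.5 mm to go.

{"op": "apply_moves", "data": {
  "rows": [
    [[0,0,0.03],[0,0,0],-1],
    [[0,0,0.03],[0,0,0],-1],
    [[0,0,0.01],[0,0,0],-1],
    [[0,0,0],[0,0,0],-1],
    [[0,0,0],[0,0,0],-1]
  ]
}}

```text
time: 23.6
tcp_pos: [0.451, -0.2127, -0.0179]
tool_rot: [-0.0, 0.127, 0.992, 0.0]
ft_force: [0.1, 0.8, -1.2]
finger_gap: 0.43
grasp_force: 40.5
```

{"op": "apply_moves", "data": {
  "rows": [
    [[0,0,0.01],[0,0,0],-1],
    [[0,0,0.01],[0,0,0],-1],
    [[0,0,0],[0,0,0],-1],
    [[0,0,0],[0,0,0],-1],
    [[0,0,0],[0,0,0],-1]
  ]
}}

```text
time: 24.02
tcp_pos: [0.4511, -0.2127, -0.0183]
tool_rot: [0.0, 0.127, 0.992, -0.0]
ft_force: [-2.8, 0.8, 9.1]
finger_gap: 0.431
grasp_force: 41.6
```

{"op": "apply_moves", "data": {
  "rows": [
    [[0,0,0],[0,0,0],0],
    [[0,0,0],[0,0,0],0.2],
    [[0,0,0],[0,0,0],0.4],
    [[0,0,0],[0,0,0],0.4],
    [[0,0,-0.1],[0,0,0],0.4]
  ]
}}

```text
time: 24.43
tcp_pos: [0.4507, -0.2125, -0.015]
tool_rot: [-0.0, 0.127, 0.992, 0.0]
ft_force: [0.4, -0.5, -0.5]
finger_gap: 0.698
grasp_force: 0.0
```

{"op": "apply_moves", "data": {
  "rows": [
    [[0,0,-0.3],[0,0,0],0.4],
    [[0,0,-0.5],[0,0,0],0.4],
    [[0,0,-0.7],[0,0,0],0.4],
    [[0,0,-0.4],[0,0,0],0.4],
    [[0,0,0],[0,0,0],0.4]
  ]
}}

```text
time: 24.85
tcp_pos: [0.4526, -0.2136, 0.0645]
tool_rot: [0.002, 0.127, 0.992, -0.001]
ft_force: [0.2, -0.6, -0.6]
finger_gap: 0.7
grasp_force: 0.0
```

```bash
python3 -c "
from h import *
c=capture('wrist');report(c,['rock_plug','square_rest'])
c=capture('top');report(c,['brass_weight','load_cap','rock_plug','spare_plug'])
s=sense();print(s['tcp_pos'],s['tool_rot'],s['ft_force'],s['finger_gap'],s['grasp_force'])"
```

```text
rock_plug 0.75 [232. 173.  64.  69.] z 0.0464 circ 450.8 -213.0 18.8 rect [ 450.5 -212.9] [36.8 36.2] 0.1
square_rest 0.95 [206. 141. 113. 110.] z 0.0088 circ 450.8 -213.1 48.8 rect [ 450.8 -213.4] [71.2 70.7] 60.6
load_cap 0.64 [154. 154.  14.  17.] z 0.0299 circ 566.3 326.9 12.5 rect [566.1 327.1] [24.5 22.1] 63.6
[ 0.45066363 -0.21242832  0.06070357] [-6.21105211e-04  1.26561033e-01  9.91958588e-01  2.80389933e-04] [1.01637285 0.14303739 0.15865026] 0.7038477091835873 0.0
```

{"op": "apply_moves", "data": {
  "rows": [
    [[0.1,0.4,0],[0,0,0],1],
    [[0.2,0.8,0],[0,0,0],1],
    [[0.2,0.8,0],[0,0,0],1],
    [[0.2,0.8,0],[0,0,0],1],
    [[0.2,0.8,0],[0,0,0],1]
  ]
}}

```text
time: 25.67
tcp_pos: [0.4519, -0.0629, 0.061]
tool_rot: [-0.0, 0.127, 0.992, 0.0]
ft_force: [1.2, 0.4, 0.4]
finger_gap: 1.002
grasp_force: 0.0
```

{"op": "apply_moves", "data": {
  "rows": [
    [[0.2,0.8,0],[0,0,0],1],
    [[0.2,0.8,0],[0,0,0],1],
    [[0.2,0.8,0],[0,0,0],1],
    [[0.2,0.8,0],[0,0,0],1],
    [[0.2,0.8,0],[0,0,0],1]
  ]
}}

```text
time: 26.08
tcp_pos: [0.4534, 0.1023, 0.061]
tool_rot: [-0.0, 0.127, 0.992, -0.0]
ft_force: [0.8, -0.0, 0.3]
finger_gap: 1.004
grasp_force: 0.0
```

{"op": "apply_moves", "data": {
  "rows": [
    [[0.2,0.8,0],[0,0,0],1],
    [[0.2,0.8,0],[0,0,0],1],
    [[0.14,0.45,0],[0,0,0],1],
    [[0,0,0],[0,0,0],1],
    [[0,0,0],[0,0,0],1]
  ]
}}

```text
time: 26.5
tcp_pos: [0.4531, 0.1862, 0.061]
tool_rot: [-0.0, 0.125, 0.992, -0.0]
ft_force: [0.6, -0.7, -1.1]
finger_gap: 0.997
grasp_force: 0.0
```

```bash
python3 -c "
from h import *
c=capture('wrist');report(c,['base_platen','rubber_mat','spare_plug'])
s=sense();print(s['tcp_pos'],s['tool_rot'],s['ft_force'],s['finger_gap'],s['joint_pos'])"
```

```text
base_platen 0.64 [216. 164.  85.  82.] z 0.0186 circ 453.9 185.3 29.3 rect [453.7 185.3] [57.4 56.6] 8.5
rubber_mat 0.74 [  3. 166. 127. 138.] z 0.0056 circ 444.0 16.7 59.6 rect [445.   16.2] [87.1 88. ] 19.9
spare_plug 0.77 [152. 306.  53.  63.] z 0.0496 circ 539.2 100.3 15.7 rect [538.9 101.2] [28.5 17.2] 17.1
[0.4534332  0.18458997 0.06123274] [-2.33518167e-04  1.27113667e-01  9.91888119e-01 -1.44667118e-04] [ 0.2597429   0.12255268 -0.1342476 ] 1.0023423119166863 [ 2.64631952e-01  4.96444940e-01  1.82154282e+00 -1.21139894e-04
  8.24147053e-01 -1.05116508e+00]
```

{"op": "apply_moves", "data": {
  "rows": [
    [[0,0.02,0.4],[0,0,0],0.75],
    [[0,0,0.6],[0,0,0],0.75],
    [[0,0,0.6],[0,0,0],0.75],
    [[0,0,0.35],[0,0,0],0.75],
    [[0,0,0.1],[0,0,0],0.75]
  ]
}}

```text
time: 27.12
tcp_pos: [0.4527, 0.1851, -0.0225]
tool_rot: [-0.001, 0.127, 0.992, -0.001]
ft_force: [0.0, -0.3, -0.1]
finger_gap: 0.88
grasp_force: 0.0
```

{"op": "apply_moves", "data": {
  "rows": [
    [[0,0,0.1],[0,0,0],0.75],
    [[0,0,0.1],[0,0,0],0.75],
    [[0,0,0.1],[0,0,0],0.75],
    [[0,0,0],[0,0,0],0.75],
    [[0,0,0],[0,0,0],0.75]
  ]
}}

```text
time: 27.53
tcp_pos: [0.454, 0.1863, -0.0323]
tool_rot: [0.0, 0.127, 0.992, 0.0]
ft_force: [-0.4, -0.0, -0.3]
finger_gap: 0.877
grasp_force: 0.0
```

```bash
python3 -c "
from h import *
c=capture('wrist');tips(c);report(c,['base_platen'])
s=sense();print(s['tcp_pos'],s['ft_force'],s['finger_gap'])
cv2.imwrite('pics/w8c.png',cv2.resize(c['image'][150:320,160:360,::-1],(700,595)))
for x in (.011,):
  for z in (.0,.005,.01,.015): 
    from scipy.spatial.transform import Rotation as Ro
    q=s['tool_rot'];R=Ro.from_quat([*q[1:],q[0]]).as_matrix()
    p=s['tcp_pos']+R@np.array([.011,.0365,0]);p[2]=z
    print(z,(proj(c,p)-[160,150])*3.5)
"
```

```text
tip -1 2433 front z -0.0007 rel 0.0315 x 0.0118 ymin 0.0371
tip 1 2430 front z -0.001 rel 0.0312 x 0.0118 ymin 0.0366
base_platen 0.71 [192. 201. 136. 127.] z 0.0185 circ 453.7 185.0 29.7 rect [453.6 184.9] [57.8 58.5] 63.4
[ 0.45395808  0.18633536 -0.0321965 ] [ 0.2553039   0.21336015 -0.57227477] 0.8692738071617021
0.0 [618.8 293.3]
0.005 [626.85 308.35]
0.01 [635.6 324.1]
0.015 [644.7  341.25]
```

View pics/w8c.png

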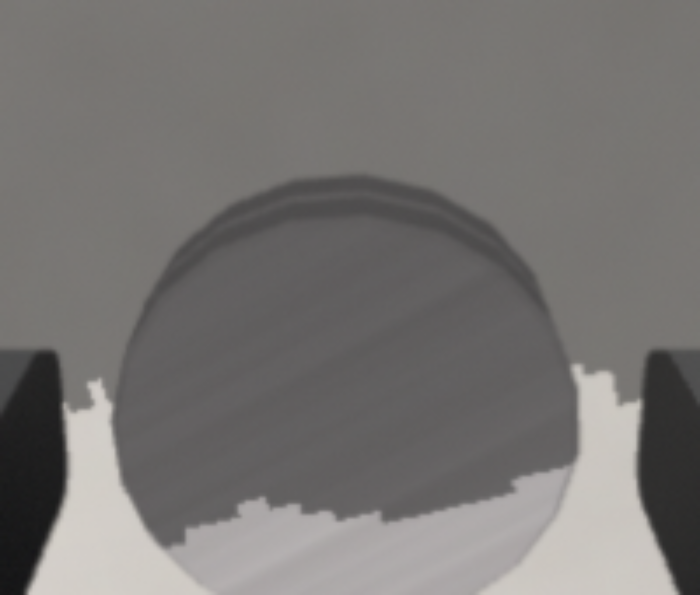

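{"op": "apply_moves", "data": {
  "rows": [
    [[0,0,0.06],[0,0,0],0.75],
    [[0,0,0.06],[0,0,0],0.75],
    [[0,0,0.06],[0,0,0],0.75],
    [[0,0,0],[0,0,0],0.75],
    [[0,0,0],[0,0,0],0.75]
  ]
}}

```text
time: 28.05
tcp_pos: [0.4535, 0.1862, -0.04]
tool_rot: [-0.0, 0.127, 0.992, -0.0]
ft_force: [0.1, -0.8, -0.7]
finger_gap: 0.876
grasp_force: 0.0
```

{"op": "apply_moves", "data": {
  "rows": [
    [[0,0,0],[0,0,0],0.5],
    [[0,0,0],[0,0,0],0.4],
    [[0,0,0],[0,0,0],0.2],
    [[0,0,0],[0,0,0],0],
    [[0,0,0],[0,0,0],-1]
  ],
  "force": 60
}}

```text
time: 28.47
tcp_pos: [0.4536, 0.1861, -0.0393]
tool_rot: [0.0, 0.127, 0.992, -0.0]
ft_force: [-3.9, -3.3, 14.0]
finger_gap: 0.669
grasp_force: 60.8
```

{"op": "apply_moves", "data": {
  "rows": [
    [[0,0,0],[0,0,0],-1],
    [[0,0,-0.1],[0,0,0],-1],
    [[0,0,-0.2],[0,0,0],-1],
    [[0,0,-0.2],[0,0,0],-1],
    [[0,0,0],[0,0,0],-1]
  ]
}}

```text
time: 28.88
tcp_pos: [0.4544, 0.1865, -0.0183]
tool_rot: [0.001, 0.127, 0.992, 0.0]
ft_force: [1.2, 1.1, -4.9]
finger_gap: 0.668
grasp_force: 65.8
```

```bash
python3 -c "
from h import *
c=capture('wrist');report(c,['base_platen'])
s=sense();print(s['tcp_pos'],s['ft_force'],s['ft_torque'],s['finger_gap'],s['grasp_force'])
m=trace(c,'base_platen')[0]['mask'];P=deproj(c,cv2.erode(m.astype(np.uint8),np.ones((5,5)))>0)
k=P[:,2]>np.median(P[:,2])-.004;A=np.column_stack([P[k,:2],np.ones(k.sum())]);print(np.linalg.lstsq(A,P[k,2],rcond=None)[0])
"
```

```text
base_platen 0.72 [192. 203. 140. 137.] z 0.0393 circ 454.9 186.1 30.0 rect [454.8 185.8] [56.4 59.4] 71.2
[ 0.45405497  0.18638739 -0.0193524 ] [-0.65618254 -0.12966777 -4.86485981] [-0.03709027  0.0126111   0.02378313] 0.6673470814756721 65.75555473566055
[ 0.0088725  -0.0014728   0.03499658]
```

{"op": "apply_moves", "data": {
  "rows": [
    [[0,0,-0.4],[0,0,0],-1],
    [[0,0,-0.5],[0,0,0],-1],
    [[-0.06,-0.3,0],[0,0,0],-1],
    [[-0.12,-0.6,0],[0,0,0],-1],
    [[-0.12,-0.6,0],[0,0,0],-1]
  ]
}}

```text
time: 29.45
tcp_pos: [0.45, 0.1244, 0.0158]
tool_rot: [0.0, 0.126, 0.992, 0.0]
ft_force: [0.6, -0.8, -4.3]
finger_gap: 0.664
grasp_force: 66.5
```

{"op": "apply_moves", "data": {
  "rows": [
    [[-0.12,-0.6,0],[0,0,0],-1],
    [[-0.12,-0.6,0],[0,0,0],-1],
    [[-0.12,-0.6,0],[0,0,0],-1],
    [[-0.12,-0.6,0],[0,0,0],-1],
    [[-0.07,-0.27,0],[0,0,0],-1]
  ]
}}

```text
time: 29.87
tcp_pos: [0.4438, 0.0136, 0.0155]
tool_rot: [-0.0, 0.127, 0.992, -0.0]
ft_force: [0.1, 1.2, -5.1]
finger_gap: 0.66
grasp_force: 66.5
```

{"op": "apply_moves", "data": {
  "rows": [
    [[0,0,0],[0,0,0],-1],
    [[0,0,0.3],[0,0,0],-1],
    [[0,0,0.4],[0,0,0],-1],
    [[0,0,0.2],[0,0,0],-1],
    [[0,0,0],[0,0,0],-1]
  ]
}}

```text
time: 30.28
tcp_pos: [0.4435, 0.0165, -0.0214]
tool_rot: [-0.001, 0.126, 0.992, -0.0]
ft_force: [-0.7, 0.2, -4.5]
finger_gap: 0.669
grasp_force: 66.4
```

```bash
python3 -c "
from h import *
c=capture('wrist');report(c,['base_platen','rubber_mat'])
s=sense();print(s['tcp_pos'],s['ft_force'],s['finger_gap'],s['grasp_force'])
"
```

```text
base_platen 0.89 [190. 206. 138. 135.] z 0.0362 circ 444.3 15.8 30.1 rect [444.2  15.3] [56.7 59.6] 76.8
rubber_mat 0.56 [142. 134. 232. 216.] z 0.0056 circ 444.9 15.6 60.1 rect [444.5  15.5] [87.1 86.4] 20.0
[ 0.44465381  0.01641836 -0.01964114] [ 0.1838783   0.03748855 -4.83721253] 0.6696387113179376 66.423459649086
```

{"op": "apply_moves", "data": {
  "rows": [
    [[0,0,0.1],[0,0,0],-1],
    [[0,0,0.1],[0,0,0],-1],
    [[0,0,0.06],[0,0,0],-1],
    [[0,0,0],[0,0,0],-1],
    [[0,0,0],[0,0,0],-1]
  ]
}}

```text
time: 30.85
tcp_pos: [0.4446, 0.0163, -0.0303]
tool_rot: [-0.0, 0.127, 0.992, -0.0]
ft_force: [0.6, 0.1, -4.5]
finger_gap: 0.666
grasp_force: 66.4
```

{"op": "apply_moves", "data": {
  "rows": [
    [[0,0,0.02],[0,0,0],-1],
    [[0,0,0.01],[0,0,0],-1],
    [[0,0,0],[0,0,0],-1],
    [[0,0,0],[0,0,0],-1],
    [[0,0,0],[0,0,0],-1]
  ]
}}

```text
time: 31.27
tcp_pos: [0.4448, 0.0162, -0.0314]
tool_rot: [0.0, 0.127, 0.992, -0.0]
ft_force: [-0.4, 0.3, -4.5]
finger_gap: 0.664
grasp_force: 66.4
```

{"op": "apply_moves", "data": {
  "rows": [
    [[0,0,0.02],[0,0,0],-1],
    [[0,0,0.02],[0,0,0],-1],
    [[0,0,0.01],[0,0,0],-1],
    [[0,0,0],[0,0,0],-1],
    [[0,0,0],[0,0,0],-1]
  ]
}}

```text
time: 31.68
tcp_pos: [0.4447, 0.0163, -0.0335]
tool_rot: [-0.0, 0.127, 0.992, 0.0]
ft_force: [0.2, 0.4, -4.1]
finger_gap: 0.665
grasp_force: 66.4
```

{"op": "apply_moves", "data": {
  "rows": [
    [[0,0,0.01],[0,0,0],-1],
    [[0,0,0.01],[0,0,0],-1],
    [[0,0,0],[0,0,0],-1],
    [[0,0,0],[0,0,0],-1],
    [[0,0,0],[0,0,0],-1]
  ]
}}

```text
time: 32.1
tcp_pos: [0.4448, 0.0163, -0.0342]
tool_rot: [0.0, 0.127, 0.992, -0.0]
ft_force: [0.0, 0.1, -0.6]
finger_gap: 0.669
grasp_force: 67.1
```

Contact. Release and retreat.

{"op": "apply_moves", "data": {
  "rows": [
    [[0,0,0],[0,0,0],0.45],
    [[0,0,0],[0,0,0],0.6],
    [[0,0,0],[0,0,0],0.8],
    [[0,0,0],[0,0,0],0.8],
    [[0,0,0],[0,0,0],0.8]
  ]
}}

```text
time: 32.52
tcp_pos: [0.4448, 0.0163, -0.0342]
tool_rot: [0.0, 0.127, 0.992, 0.0]
ft_force: [0.4, 0.3, -1.0]
finger_gap: 0.897
grasp_force: 0.0
```

{"op": "apply_moves", "data": {
  "rows": [
    [[0,0,-0.2],[0,0,0],0.8],
    [[0,0,-0.5],[0,0,0],0.8],
    [[0,0,-0.8],[0,0,0],0.8],
    [[0,0,-0.8],[0,0,0],0.8],
    [[0,0,-0.8],[0,0,0],0.8]
  ]
}}

```text
time: 32.93
tcp_pos: [0.4441, 0.0163, 0.0917]
tool_rot: [-0.0, 0.127, 0.992, -0.0]
ft_force: [0.2, 0.6, -0.3]
finger_gap: 0.901
grasp_force: 0.0
```

{"op": "apply_moves", "data": {
  "rows": [
    [[0,0,-0.5],[0,0,0],0.8],
    [[0,0,0],[0,0,0],0.8],
    [[0,0,0],[0,0,0],0.8],
    [[0,0,0],[0,0,0],0.8],
    [[0,0,0],[0,0,0],0.8]
  ]
}}

```text
time: 33.35
tcp_pos: [0.444, 0.0163, 0.109]
tool_rot: [-0.001, 0.127, 0.992, -0.0]
ft_force: [-0.0, 0.4, -0.4]
finger_gap: 0.903
grasp_force: 0.0
```

```bash
python3 -c "
from h import *
c=capture('wrist');report(c,['base_platen','rubber_mat'])
s=sense();print(s['tcp_pos'],s['ft_force'],s['finger_gap'],s['grasp_force'])
c=capture('scene');cv2.imwrite('pics/end.png',cv2.resize(c['image'][110:320,120:440,::-1],(800,525),interpolation=cv2.INTER_CUBIC))
"
```

```text
base_platen 0.73 [161. 314.  58.  46.] z 0.0183 circ 581.9 -93.3 29.9 rect [582.2 -92.7] [37.5 49.3] 6.9
base_platen 0.67 [224. 152.  75.  73.] z 0.0237 circ 445.2 16.1 29.3 rect [445.1  15.6] [57.2 56.8] 10.1
rubber_mat 0.83 [195. 117. 135. 131.] z 0.0057 circ 444.9 15.7 59.2 rect [444.8  15.5] [85.3 85. ] 20.0
[0.44417699 0.01631413 0.109028  ] [-0.05008385  0.32220815 -0.6075524 ] 0.9025873197329976 0.0
```

View pics/end.png

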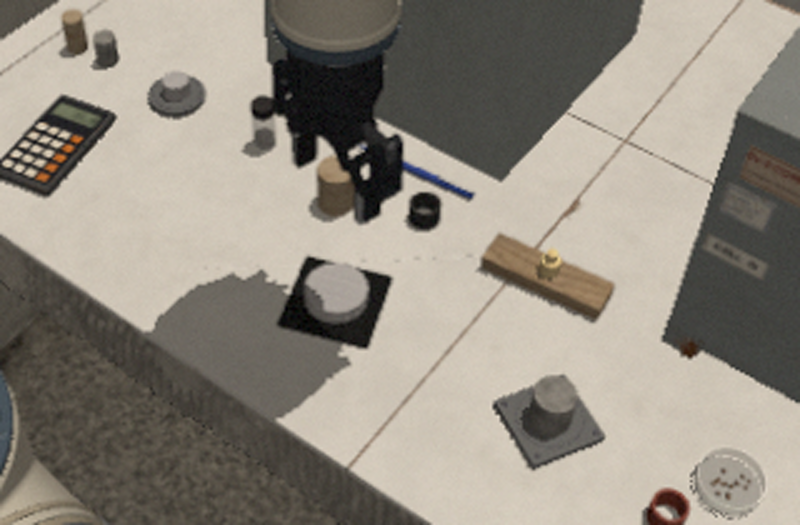

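All four pieces stand on their places, in this crop at: cap (175,88), weight (550,264), plug (553,405), platen (337,292). The spare plug (335,187) has not moved.

```bash
python3 -c "
from cell import hand_in
print(hand_in())"
```

```text
the job is handed in; nothing more can be done
None
```

The job is handed in at about 33 s of the 128 s allowed: the weight, cap, plug and platen each stand upright, released and within about 2 mm of the centre of their places, the spare plug looks undisturbed, and no verdict came back.

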